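Knock a valve cartridge out of its nest and show it to the inspection camera

ROBOT

A 6-joint arm with a two-finger parallel gripper is mounted at the origin on a cart in front of the work surface, level with it; the furniture and walls round the work are solid. World frame = base frame: x ahead of the robot, y to its left, z up, the work surface at z = 0. Lengths are in mm, angles in rad, forces in N, time in s.
With the tool pointing down it reaches from about 275 to 1000 mm from the base axis. Payload 8.4 kg.
Tool frame: the origin (TCP) lies at the very end of the fingers, on their centre line; the grasp point (between the pads) lies 19 mm behind it; z points along the fingers, y is the direction in which the jaws open and shut (so a half turn about z gives the same grasp; the last joint's range is limited). The gripper opens to 85 mm and grips with 20 to 120 N. Pads are 22 mm wide; open, the fingers measure 114 mm over their backs; the gripper's body (76 mm by 85 mm) begins 54 mm behind the grasp point. The pads swing forward as they close: fully open they stand 13 mm farther back than shut.
Start: joints at [-1.156, 0.353, 1.633, -0, 1.155, -0.002], TCP at [253.022, -571.496, 206.881] pointing down, gripper open.
Joint ranges: [-2.63, 2.63], [-0.92, 2.1], [0.06, 2.66], [-1.3, 4.44], [0, 2.69], [-3.02, 3.02]. Speed limits (rad/s): [2.22, 2.22, 2.79, 3.14, 3.14, 3.14].

INTERFACE

Orientations are given as [roll, pitch, yaw] about the fixed x, y, z axes, in that order (R = Rz(yaw) Ry(pitch) Rx(roll)).
In Python, from rig import r gives the robot as it stands.
- The arm moves only by the tool move_arm, never from a script. Its argument "increments" is a list of rows, each an object of numbers: "tx", "ty", "tz": the shift along the tool's x, y, z in cm; "rx", "ry", "rz": the turn, a rotation vector about the tool's x, y, z in degrees; "gripper": the gripper's target within -1 to 1 (fully open at 1, half-way at 0, shut at -1). A call has 1 to 12 rows; each row shifts and turns the commanded pose from where the row before left it, along the tool's axes as they then stand; what a row does not reach is not made up. A row lasts 1/10 s, in which the tool goes at most 50 mm and 8.59 degrees, less where a joint would pass 70% of its speed; a pose out of reach is approached as far as the arm can. A call is refused whole if a number of a shift passes 5 or a number of a turn 8.59, either way. A call with a gripper value outside its range is refused whole. The fingers move at their own pace and stop on an object; "squeeze" is the grip in N (left out, the last holds). Time passes only in rows, so rows that do not move let the fingers close. It gives the time, the measured TCP pose, the force and the opening at its end, in the units of the state.
- r.sense(): the state, without advancing time (a new reading comes with each control period).
- r.grab_frame(name): name is "scene" or "side" or "wrist"; returns (picture, depth): 480x640x3 uint8, red, green, blue; 480x640 float32, mm along the optical axis (not along the pixel's ray), 0 where there is no reading.
- r.camera_model(name): a dict with "fx", "fy", "cx", "cy" (pixels), "k1" (the pictures are not rectified: a ray, as slopes to the right and down, at radius r is drawn at 1 + k1 r^2 times it, then the intrinsics apply), "R" (3x3) and "t" (3): a world point X has camera coordinates R X + t; the wrist camera has in their place "hand_eye" (4x4, takes a point from camera to tool coordinates, whose origin is the TCP and whose axes are the flange's). Camera axes: x right, y down, z forward; pixel columns grow to the right and rows downward; lengths in mm; the calibration is good to about 2 mm. A picture is of the moment at which its call begins: read the wrist's pose just before it. camera_model takes no time and is no camera call.
- r.sign_off(): hands the job in, once; it reports no verdict.
Trained networks look in the newest picture that a camera, given by its name, has taken for a name from the list of things; names that differ only in an ending like _2 or _b are one class to them, and where a whole thing is asked for, a point or a joint stands for the part that bears it (a point fixed in the world has none). Each returns a list of dicts, best first, with "confidence" (0 to 1); they miss things now and then, are a little off and sometimes report something else, mostly with a low value. They report only what shows in the picture. A call takes as long as a camera call.
- r.cut_out(query, camera): "mask" (480x640 bool, what is visible of it) and "bbox" ([left, top, right, bottom] in pixels, round what is visible of it).
- r.place_of(query, camera): "location" ([row, column] in pixels: a listed point, or the origin of a listed thing).
The state is a dict: "clock": time; "qpos": joint angles; "qvel": joint speeds; "joint_efforts": joint torques, N m; "eef_pos": TCP position; "tcp_rot": TCP orientation; "contact_force": force on the tool from outside, world axes, zero at the start; "wrist_torque": the same for the moment, N m; "opening": opening from 0.0 (shut) to 1.0 (fully open).
Only numpy, scipy, OpenCV 4.12 (cv2) and the standard library are available. Lean on these libraries where they do the work, as an engineer would, in place of code of your own. Each camera call takes 0.05 s, during which the arm holds its last target. There are 200 camera calls.

TASK

A finished valve cartridge sits sunk in its assembly nest: press the nest's red knock-out pedal all the way down to its stop so that the cartridge is pushed up, and let the pedal spring back. Then draw the cartridge up out of the nest and show its lower end, the one with the black seal, to the inclined inspection camera: square to the lens, centred in front of it and about 80 mm from the glass. Finish while still holding it there, steady and clear of everything; do not touch the camera or its stand, and leave the fittings and the screw dish where they are.

Things in the scene. Friction and masses are not known exactly. Their poses are not given: they have to be found in the camera images.
- cartridge: loose valve cartridge, 0.11 kg, round, 64 mm long. Origin: centre of its lower (black seal) face; z along its axis to the head. Steel nose 19 mm diameter, brass body 25 mm, knurled brass head 26 mm diameter, 44 to 64 mm from the lower face: grip there. Starts upright in the nest, head 2 mm above the block; the pedal lifts it about 22 mm and it stays up, held by the stiff knock-out pin.
- cartridge_top (a point): centre of the cartridge's upper (head) face, 64 mm along its z from the lower face
- nest: assembly nest, bolted down: steel base 150 x 100 mm carrying an aluminium block 64 x 64 mm with a vertical bore of 28 mm diameter. Origin on the bench under the bore axis, z up; block top 108 mm, bore floor (seat) 46 mm above the bench. The red pedal sticks out on its -x side.
- pedal_pad (a point): centre of the top of the pedal's black ribbed rubber tread (46 x 52 mm), 146 mm from the bore axis towards the nest's -x, about 58 mm above the bench when up and 29 mm when at the stop; it moves with the pedal
- pedal (a joint): pedal hinge: 0 = up (at rest), 0.36 rad = down at its stop. Axis level, along the nest's y, 62 mm from the bore axis towards the pedal, 30 mm above the bench. A return spring lifts it; 6 to 12 N on the tread bring it to the stop.
- camera_head: inspection camera fixed on its stand: blue body, black lens with a white-dotted ring light 68 mm in diameter. Origin: centre of the lens glass, 130 mm above the bench; z: viewing direction, out of the lens, upwards 35 degrees off vertical and roughly towards the robot. The cartridge belongs on this line, lower face 80 mm from the glass, its z along the camera's z.
- camera_stand: the camera's stand, bolted down: origin on the bench under it, steel base 110 x 86 mm with two aluminium side plates up to 110 mm; its -x side is the one the lens looks to; the lens glass is 30 mm from the origin towards -x
- fitting_1: brass push-in fitting with a black collar, 16 mm wide, 26 mm tall, loose bystander, origin under its centre
- fitting_2: another brass push-in fitting, same size, loose bystander
- screw_dish: round steel dish with screws, 90 mm diameter, 18 mm tall, loose bystander, origin under its centre

How it is judged:
By the outcome, as a careful person would: the job done as asked, in the order asked, and still so for the second after the job is handed in, while the arm keeps its last pose, push and grip.
It also fails if it takes over 53 s, if anything falls off the work surface, if the arm or the gripper's body presses on something with over 40 N, if the wrist force passes 120 N, or if a joint passes its speed limit or range.

## Working session

There is one attempt and no reset: what is moved stays moved. The work goes in short steps, Python scripts to look and compute and a tool call to move; the robot and the scene stay as the last step left them, time stands still between calls to the robot, and variables do not carry over. Pictures are saved under pics/ and viewed, about 8 in all and at most 12, crops included, and the job is handed in when it is done.

Besides the shell and the picture viewer there is one more tool, called after "Emit:" as a command line: name --argument value ..., lists and objects as JSON in quotes. move_arm: Moves the arm, as the interface text tells. Its arguments: {"type":"object","properties":{"increments":{"type":"array","items":{"type":"object","properties":{"tx":{"type":"number"},"ty":{"type":"number"},"tz":{"type":"number"},"rx":{"type":"number"},"ry":{"type":"number"},"rz":{"type":"number"},"gripper":{"type":"number"}}}},"squeeze":{"type":"number"}},"required":["increments"]}

```bash
ls; mkdir -p pics
cat > h.py <<'E'
import numpy as np, cv2
from scipy.spatial.transform import Rotation as Ro
from rig import r
def pose():
    s=r.sense(); T=np.eye(4); T[:3,:3]=Ro.from_euler('xyz',s['tcp_rot']).as_matrix(); T[:3,3]=s['eef_pos']; return T
def c2w(n,T=None):
    m=r.camera_model(n)
    if 'hand_eye' in m: return (pose() if T is None else T)@np.array(m['hand_eye'])
    E=np.eye(4);E[:3,:3]=m['R'];E[:3,3]=m['t'];return np.linalg.inv(E)
def slopes(n,px):  # px Nx2 (col,row)
    m=r.camera_model(n);K=np.array([[m['fx'],0,m['cx']],[0,m['fy'],m['cy']],[0,0,1.]])
    return cv2.undistortPoints(np.asarray(px,float).reshape(-1,1,2),K,np.array([m['k1'],0,0,0.])).reshape(-1,2)
def deproj(n,px,d,T=None):
    s=slopes(n,px);d=np.asarray(d,float).reshape(-1,1);C=c2w(n,T)
    return np.c_[s*d,d]@C[:3,:3].T+C[:3,3]
def cloud(n,mask,depth,T=None):
    v,u=np.nonzero(mask&(depth>0));return deproj(n,np.c_[u,v],depth[v,u],T)
def atz(n,px,z,T=None):
    C=c2w(n,T);s=slopes(n,px);d=np.c_[s,np.ones(len(s))]@C[:3,:3].T
    return C[:3,3]+d*((z-C[2,3])/d[:,2])[:,None]
E
cat > a.py <<'E'
from h import *
np.set_printoptions(precision=1,suppress=True)
ims=[]
for n in ['scene','side']:
    im,d=r.grab_frame(n);np.save(f'pics/{n}_d.npy',d);cv2.imwrite(f'pics/{n}0.png',im[:,:,::-1])
    print(n,'cam at',c2w(n)[:3,3])
    for q in ['nest','pedal_pad','camera_head','camera_stand','cartridge_top','fitting_1','screw_dish']:
        for o in r.place_of(q,n)[:2]:
            l=o['location'];rr,c=int(l[0]),int(l[1]);dd=d[rr,c] if 0<=rr<480 and 0<=c<640 else 0
            print(q,round(o['confidence'],2),np.array(l),dd,deproj(n,[[l[1],l[0]]],[dd])[0],atz(n,[[l[1],l[0]]],{'nest':0,'pedal_pad':58,'camera_head':130,'camera_stand':0,'cartridge_top':110}.get(q,0))[0])
print(r.sense()['clock'])
E
python3 a.py
```

```text
pics
scene cam at [ 84.2 566.1 659.9]
nest 0.57 [337. 263.] 786.5895 [534.7 300.5  46.2] [568.5 280.5   0. ]
pedal_pad 0.72 [292.8 312.5] 914.0159 [590.7 158.8   9. ] [552.5 189.5  58. ]
pedal_pad 0.64 [351.4 338.2] 750.36926 [434.7 236.1  58.8] [435.2 235.6  58. ]
camera_head 0.8 [181.6 371.1] 980.79877 [660.2 -38.9 126.6] [656.6 -35.  130. ]
camera_stand 0.6 [228.5 359.3] 1060.3807 [675.5 -31.8   8.1] [682.9 -39.2   0. ]
cartridge_top 0.45 [286.6 259.9] 781.6034 [571.9 275.8 109.9] [571.8 275.8 110. ]
fitting_1 0.42 [302.8 331.3] 909.9959 [559.1 141.8  -1.7] [557.8 142.9   0. ]
screw_dish 0.61 [271.2 309.4] 960.5212 [639.6 126.9   7.1] [645.6 122.1   0. ]
side cam at [250.3 828.5 502.8]
nest 0.67 [341.  280.7] 750.17584 [556.4 309.7  25.3] [572.6 282.2  -0. ]
pedal_pad 0.74 [185.4 322.3] 1033.9493 [658.8 -51.  130. ] [ 737.7 -220.9   58. ]
pedal_pad 0.68 [320.5 377.3] 744.38574 [431.7 240.1  57. ] [431.3 241.4  58. ]
camera_head 0.86 [185.  320.3] 1031.8545 [661.8 -47.7 131.5] [663.4 -51.2 130. ]
camera_stand 0.76 [237.1 312. ] 1092.1671 [679.6 -46.    9. ] [687.4 -61.9   0. ]
cartridge_top 0.65 [279.7 284.7] 746.6867 [567.7 273.3 108.6] [566.5 275.2 110. ]
fitting_1 0.4 [293.7 332.6] 896.1917 [549.7 135.3   8. ] [554.6 124.    0. ]
screw_dish 0.82 [283.2 290.5] 744.37115 [557.9 273.4 105.3] [639.4 126.3   0. ]
0.8
```

View pics/scene0.png

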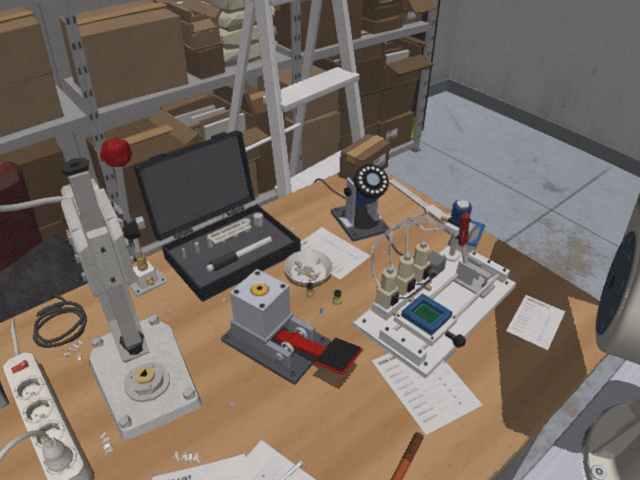

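View pics/side0.png

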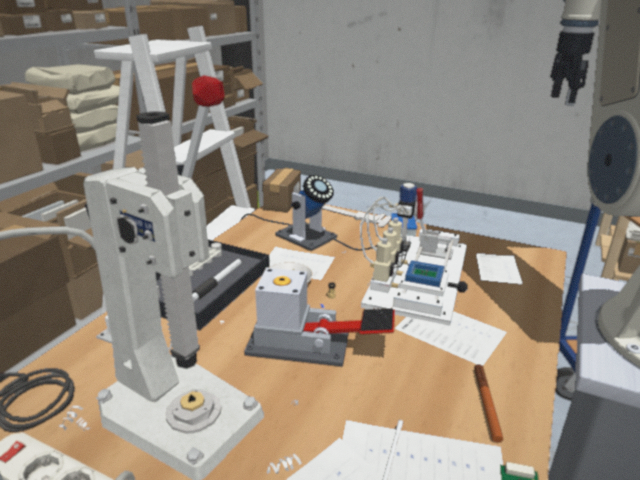

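The scene picture shows the nest at (262,310), its pedal tread at (340,355), and the inspection camera at (372,182). A tall press stands left of the nest, and a fixture sits between the pedal and the camera. The side view agrees. Next I refine the numbers.

```bash
cat > b.py <<'E'
from h import *
np.set_printoptions(precision=2,suppress=True)
for n in ['scene','side']:
    im,d=r.grab_frame(n); 
    for q in ['camera_head','pedal_pad','nest','cartridge']:
        o=r.cut_out(q,n)
        if not o: continue
        o=[x for x in o][0]; m=o['mask'].astype(bool); P=cloud(n,m,d); print(n,q,round(o['confidence'],2),o['bbox'],len(P))
        if q=='camera_head':
            # dark/white ring: plane RANSAC with normal 35deg off vertical
            best=None;rng=np.random.default_rng(0)
            for i in range(3000):
                a=P[rng.choice(len(P),3,False)];w=np.cross(a[1]-a[0],a[2]-a[0]);L=np.linalg.norm(w)
                if L<200: continue
                w/=L;w*=np.sign(w[2]) 
                if abs(np.degrees(np.arccos(w[2]))-35)>10: continue
                k=abs((P-a[0])@w)<2
                if best is None or k.sum()>best.sum(): best=k
            Q=P[best];c=Q.mean(0);w=np.linalg.svd(Q-c)[2][2];w*=np.sign(w[2])
            print(' plane n',w,'tilt',np.degrees(np.arccos(w[2])),'az',np.degrees(np.arctan2(w[1],w[0])),best.sum(),c)
            # circle: bounding of points in plane
            u=np.cross([0,0,1],w);u/=np.linalg.norm(u);v=np.cross(w,u)
            A=np.c_[(Q-c)@u,(Q-c)@v].astype(np.float32);(cx,cy),R=cv2.minEnclosingCircle(A);print(' centre',c+cx*u+cy*v,R)
            lo,hi=np.percentile(A,[1,99],axis=0);print(' mid',c+(lo+hi)[0]/2*u+(lo+hi)[1]/2*v,hi-lo)
        if q=='pedal_pad':
            hsv=cv2.cvtColor(im,cv2.COLOR_RGB2HSV);mm=m&(hsv[...,2]<70);Q=cloud(n,mm,d);Q=Q[(Q[:,2]>45)&(Q[:,2]<75)]
            if len(Q)>20:
                rc=cv2.minAreaRect(Q[:,:2].astype(np.float32));print(' pad',rc,np.percentile(Q[:,2],[5,50,95]),len(Q))
        if q=='nest':
            Q=P[(P[:,2]>102)&(P[:,2]<115)]
            if len(Q): print(' block',cv2.minAreaRect(Q[:,:2].astype(np.float32)),np.median(Q[:,2]))
    P=cloud(n,np.ones(d.shape,bool),d)
    for q in ['fitting_1','screw_dish']:
        print(n,q,[(round(o['confidence'],2),o['bbox']) for o in r.cut_out(q,n)])
    # coarse height map
    k=(P[:,0]>300)&(P[:,0]<900)&(P[:,1]>-400)&(P[:,1]<520)&(P[:,2]<700);H=np.zeros((12,23),int)
    np.maximum.at(H,(((P[k,0]-300)/50).astype(int).clip(0,11),((P[k,1]+400)/40).astype(int).clip(0,22)),P[k,2].astype(int));print(H)
E
python3 b.py
```

```text
scene camera_head 0.61 [352.5, 167.2, 389.4, 206.4] 1052
 plane n [-0.55  0.16  0.82] tilt 34.72218745078671 az 164.19027053556536 565 [662.85 -42.45 127.22]
 centre [662.22 -44.31 127.15] 34.498435974121094
 mid [663.06 -42.79 127.42] [61.22 63.39]
scene pedal_pad 0.82 [273.8, 328.4, 361.7, 372.8] 1597
 pad ((432.8517761230469, 237.8787384033203), (44.72349548339844, 52.38938522338867), 16.940473556518555) [53.47 57.94 62.17] 799
scene nest 0.64 [223.2, 270.4, 360.9, 385.2] 7654
 block ((570.8653564453125, 278.0051574707031), (66.27637481689453, 65.9320068359375), 16.543622970581055) 107.80217583431204
scene cartridge 0.52 [251.5, 286.2, 269.6, 293.6] 158
scene fitting_1 [(0.51, [305.1, 282.2, 312.6, 293.0])]
scene screw_dish [(0.87, [282.3, 249.9, 334.5, 287.3])]
[[  0   0   0   0   2   2   3   3   3   3   3  55  53  23   4   4   2   3
    3  18  17   0   0]
 [  0   0   0   0   1   3  46  55  58  37  37  65  65  47   4   2   3   3
    3  17  14   4   0]
 [  0   0   0   0   3   2  45  64  82  38  38  65  68  46   4  63  64   2
    3   5   6  13  12]
 [  0   0   0   0   3  26  42 144
[... 2074 characters left out ...]
  8   2 424 426  21]
 [  0   0   0   6  27  26   1   1  14  14   2   1   2  27   3 108 111 111
   45   2 397 425 392]
 [  0   0   0   0  10  11   2  11 123 118   2  17  18  18   0   1 109 108
   14  17  21 392 392]
 [  0   0   0   0   7   5   2  45 146 145   2  16  33  34  35  34  35  35
    2   2 319 322 322]
 [  0   0   0   0   7   1   1  37 116 115   3   2  35  35  36  36  36  35
   31   9   0 182 131]
 [  0   0   0   0   0  70  73   6  11  14   2   1  41  42  64  63  63  36
    5   0   2   3  30]
 [  0   0   0  75  74  74  74  11   2   2   2   1  42  43  24  33  34  42
    0 191 209 224 231]
 [  0   0   0  74  74  74  72  10   2   2   2   1 187   0   0   0  33   0
    1   2   3   2  15]]
```

```bash
cat >> h.py <<'E'
def rows(pos,R,n,T=None):
    "equal rows: world-straight shift, constant turn; prints mean rows (cm, deg) in tool axes"
    T=pose() if T is None else T
    rv=Ro.from_matrix(T[:3,:3].T@R).as_rotvec()/n; d=(np.asarray(pos)-T[:3,3])/n/10; Rk=T[:3,:3].copy()
    for i in range(n):
        print(i,'t',np.round(Rk.T@d,2),'r',np.round(np.degrees(rv),2)); Rk=Rk@Ro.from_rotvec(rv).as_matrix()
E
python3 - <<'E'
from h import *
np.set_printoptions(precision=3,suppress=True)
T=pose();print(T, r.sense()['opening']);m=r.camera_model('wrist');print(np.array(m['hand_eye']),m['fx'])
print(T[:3,:3].T@(np.array([425,238,210])-T[:3,3]))
E
```

```text
[[   0.914    0.405    0.     253.021]
 [   0.405   -0.914   -0.    -571.498]
 [   0.       0.      -1.     206.895]
 [   0.       0.       0.       1.   ]] 0.9998499230859961
[[   0.001   -0.956   -0.295   76.042]
 [   1.       0.001   -0.      -0.651]
 [   0.      -0.295    0.956 -166.166]
 [   0.       0.       0.       1.   ]] 373.21691363270423
[ 484.967 -670.574   -3.115]
```

Emit:
move_arm --increments '[{"tx": 2.7, "ty": -3.7, "gripper": -1}, {"tx": 2.7, "ty": -3.7, "gripper": -1}, {"tx": 2.7, "ty": -3.7, "gripper": -1}, {"tx": 2.7, "ty": -3.7, "gripper": -1}, {"tx": 2.7, "ty": -3.7, "gripper": -1}, {"tx": 2.7, "ty": -3.7, "gripper": -1}, {"tx": 2.7, "ty": -3.7, "gripper": -1}, {"tx": 2.7, "ty": -3.7, "gripper": -1}, {"tx": 2.7, "ty": -3.7, "gripper": -1}, {"tx": 2.7, "ty": -3.7, "gripper": -1}, {"tx": 2.7, "ty": -3.7, "gripper": -1}, {"tx": 2.7, "ty": -3.7, "gripper": -1}]'

```text
invalid input
```

Emit:
move_arm --increments '[{"tx": 2.7, "ty": -3.7}, {"tx": 2.7, "ty": -3.7}, {"tx": 2.7, "ty": -3.7}, {"tx": 2.7, "ty": -3.7}, {"rz": 7.6}, {}]'

```text
invalid input
```

```bash
cat > c.py <<'E'
from h import *
np.set_printoptions(precision=2,suppress=True)
T=pose();im,d=r.grab_frame('wrist');cv2.imwrite('pics/w1.png',im[:,:,::-1]);print(T)
for q in ['pedal_pad','cartridge_top','nest']:
    for o in r.place_of(q,'wrist')[:1]:
        l=o['location'];print(q,o['confidence'],l,atz('wrist',[l[::-1]],{'pedal_pad':58,'nest':0}.get(q,110),T))
hsv=cv2.cvtColor(im,cv2.COLOR_RGB2HSV)
P=np.zeros(im.shape);v,u=np.nonzero(d>0);P[v,u]=deproj('wrist',np.c_[u,v],d[v,u],T)
k=(hsv[...,2]<70)&(P[...,2]>48)&(P[...,2]<68)&(np.hypot(P[...,0]-433,P[...,1]-238)<45)
if k.sum()>30: print('pad',cv2.minAreaRect(P[k][:,:2].astype(np.float32)),P[k].mean(0),k.sum())
k=(abs(P[...,2]-108)<4)&(np.hypot(P[...,0]-571,P[...,1]-277)<60)
if k.sum()>30: print('block',cv2.minAreaRect(P[k][:,:2].astype(np.float32)),k.sum())
s=r.sense();print(s['clock'],s['contact_force'],s['opening'])
E
python3 c.py
```

```text
[[   0.91    0.4     0.    253.02]
 [   0.4    -0.91   -0.   -571.5 ]
 [   0.      0.     -1.    206.9 ]
 [   0.      0.      0.      1.  ]]
1.7 [-0.12  0.48  0.15] 1.000050838209744
```

Emit:
move_arm --increments '[{"tx": 2.7, "ty": -3.7, "tz": 0, "rx": 0, "ry": 0, "rz": 0, "gripper": -1}, {"tx": 2.7, "ty": -3.7, "tz": 0, "rx": 0, "ry": 0, "rz": 0, "gripper": -1}]'

```text
clock: 1.9
eef_pos: [272.3, -481.4, 206.5]
tcp_rot: [-3.141, -0.0, 0.415]
contact_force: [0.9, 0.0, -0.5]
opening: 0.69
```

Emit:
move_arm --increments '[{"tx": 2.7, "ty": -3.7, "tz": 0, "rx": 0, "ry": 0, "rz": 0, "gripper": -1}, {"tx": 2.7, "ty": -3.7, "tz": 0, "rx": 0, "ry": 0, "rz": 0, "gripper": -1}, {"tx": 2.7, "ty": -3.7, "tz": 0, "rx": 0, "ry": 0, "rz": 0, "gripper": -1}, {"tx": 2.7, "ty": -3.7, "tz": 0, "rx": 0, "ry": 0, "rz": 0, "gripper": -1}, {"tx": 2.7, "ty": -3.7, "tz": 0, "rx": 0, "ry": 0, "rz": 0, "gripper": -1}, {"tx": 2.7, "ty": -3.7, "tz": 0, "rx": 0, "ry": 0, "rz": 0, "gripper": -1}, {"tx": 2.7, "ty": -3.7, "tz": 0, "rx": 0, "ry": 0, "rz": 0, "gripper": -1}, {"tx": 2.7, "ty": -3.7, "tz": 0, "rx": 0, "ry": 0, "rz": 0, "gripper": -1}, {"tx": 2.7, "ty": -3.7, "tz": 0, "rx": 0, "ry": 0, "rz": 0, "gripper": -1}, {"tx": 2.7, "ty": -3.7, "tz": 0, "rx": 0, "ry": 0, "rz": 0, "gripper": -1}, {"tx": 2.7, "ty": -3.7, "tz": 0, "rx": 0, "ry": 0, "rz": 0, "gripper": -1}, {"tx": 2.7, "ty": -3.7, "tz": 0, "rx": 0, "ry": 0, "rz": 0, "gripper": -1}]'

```text
clock: 3.1
eef_pos: [389.2, 57.2, 207.3]
tcp_rot: [3.141, -0.001, 0.417]
contact_force: [0.4, -1.0, -0.3]
opening: 0.002
```

Emit:
move_arm --increments '[{"tx": 2.7, "ty": -3.7, "tz": 0, "rx": 0, "ry": 0, "rz": 0, "gripper": -1}, {"tx": 2.7, "ty": -3.7, "tz": 0, "rx": 0, "ry": 0, "rz": 0, "gripper": -1}, {"tx": 2.7, "ty": -3.7, "tz": 0, "rx": 0, "ry": 0, "rz": 0, "gripper": -1}, {"tx": 2.7, "ty": -3.7, "tz": 0, "rx": 0, "ry": 0, "rz": 0, "gripper": -1}, {"tx": 0, "ty": 0, "tz": 0, "rx": 0, "ry": 0, "rz": 7.6, "gripper": -1}, {"tx": 0, "ty": 0, "tz": 0, "rx": 0, "ry": 0, "rz": 0, "gripper": -1}]'

```text
clock: 3.7
eef_pos: [427.6, 235.3, 206.6]
tcp_rot: [3.141, 0.001, 0.284]
contact_force: [-0.3, 0.1, 0.1]
opening: 0.001
```

```bash
python3 c.py
```

```text
[[  0.96   0.28  -0.   427.6 ]
 [  0.28  -0.96  -0.   235.3 ]
 [ -0.     0.    -1.   206.64]
 [  0.     0.     0.     1.  ]]
pedal_pad 0.78 [210.5, 312.3] [[434.7  238.17  58.  ]]
cartridge_top 0.57 [5.4, 314.7] [[573.53 277.31 110.  ]]
nest 0.9 [42.5, 310.8] [[573.06 280.23   0.  ]]
pad ((434.78778076171875, 237.30279541015625), (44.47922134399414, 50.05011749267578), 17.341115951538086) [435.21 237.3   57.28] 2972
block ((559.42626953125, 274.2547607421875), (38.8796501159668, 64.53205108642578), 16.625463485717773) 6074
3.9 [ 0.67  0.13 -0.24] 0.0029907673791490846
```

Emit:
move_arm --increments '[{"tx": 0.5, "ty": 0, "tz": 4.5, "rx": 0, "ry": 0, "rz": 0, "gripper": -1}, {"tx": 0, "ty": 0, "tz": 4.5, "rx": 0, "ry": 0, "rz": 0, "gripper": -1}, {"tx": 0, "ty": 0, "tz": 4.0, "rx": 0, "ry": 0, "rz": 0, "gripper": -1}, {"tx": 0, "ty": 0, "tz": 1.0, "rx": 0, "ry": 0, "rz": 0, "gripper": -1}, {"tx": 0, "ty": 0, "tz": 0.8, "rx": 0, "ry": 0, "rz": 0, "gripper": -1}, {"tx": 0, "ty": 0, "tz": 0.8, "rx": 0, "ry": 0, "rz": 0, "gripper": -1}, {"tx": 0, "ty": 0, "tz": 0.8, "rx": 0, "ry": 0, "rz": 0, "gripper": -1}, {"tx": 0, "ty": 0, "tz": 0.7, "rx": 0, "ry": 0, "rz": 0, "gripper": -1}, {"tx": 0, "ty": 0, "tz": 0.3, "rx": 0, "ry": 0, "rz": 0, "gripper": -1}]'

```text
clock: 4.8
eef_pos: [432.7, 235.8, 32.9]
tcp_rot: [-3.141, -0.0, 0.284]
contact_force: [-3.2, -0.5, 6.5]
opening: -0.003
```

Emit:
move_arm --increments '[{"tx": 0, "ty": 0, "tz": 0.2, "rx": 0, "ry": 0, "rz": 0, "gripper": -1}, {"tx": 0, "ty": 0, "tz": 0.2, "rx": 0, "ry": 0, "rz": 0, "gripper": -1}, {"tx": 0, "ty": 0, "tz": 0, "rx": 0, "ry": 0, "rz": 0, "gripper": -1}]'

```text
clock: 5.1
eef_pos: [431.8, 235.4, 29.1]
tcp_rot: [3.142, 0.001, 0.284]
contact_force: [-2.5, -0.1, 4.4]
opening: 0.0
```

Emit:
move_arm --increments '[{"tx": 0, "ty": 0, "tz": 0.1, "rx": 0, "ry": 0, "rz": 0, "gripper": -1}, {"tx": 0, "ty": 0, "tz": 0.1, "rx": 0, "ry": 0, "rz": 0, "gripper": -1}, {"tx": 0, "ty": 0, "tz": 0, "rx": 0, "ry": 0, "rz": 0, "gripper": -1}]'

```text
clock: 5.4
eef_pos: [431.6, 235.4, 27.1]
tcp_rot: [3.141, 0.002, 0.284]
contact_force: [-4.6, -1.4, 6.0]
opening: 0.002
```

Emit:
move_arm --increments '[{"tx": 0, "ty": 0, "tz": 0.1, "rx": 0, "ry": 0, "rz": 0, "gripper": -1}, {"tx": 0, "ty": 0, "tz": 0.1, "rx": 0, "ry": 0, "rz": 0, "gripper": -1}, {"tx": 0, "ty": 0, "tz": 0, "rx": 0, "ry": 0, "rz": 0, "gripper": -1}]'

```text
clock: 5.7
eef_pos: [431.5, 235.3, 25.1]
tcp_rot: [3.141, 0.002, 0.284]
contact_force: [-4.6, -0.8, 6.4]
opening: 0.004
```

Run:
```python
from h import *
ims=[]
for n,(a,b) in {'scene':(200,250),'side':(220,250)}.items():
    im,d=r.grab_frame(n);ims.append(cv2.resize(im[b:b+150,a:a+200],(800,600),interpolation=2)[:, :, ::-1]);
    k=[o for o in r.place_of('cartridge_top',n)[:1]]
    for o in k: l=o['location'];print(n,l,o['confidence'],deproj(n,[l[::-1]],[d[int(l[0]),int(l[1])]]))
cv2.imwrite('pics/press.png',cv2.resize(np.hstack(ims),(800,300)))
s=r.sense();print(s['clock'],s['contact_force'],s['eef_pos'])
```

```text
scene [354.4, 336.1] 0.62 [[411.15728481 261.85763778  95.55604247]]
side [276.2, 283.3] 0.77 [[569.56205636 273.81797998 114.42525106]]
5.9 [-3.35183099 -1.20303475  5.17411031] [431.83076558 235.44437545  25.21178834]
```

View pics/press.png

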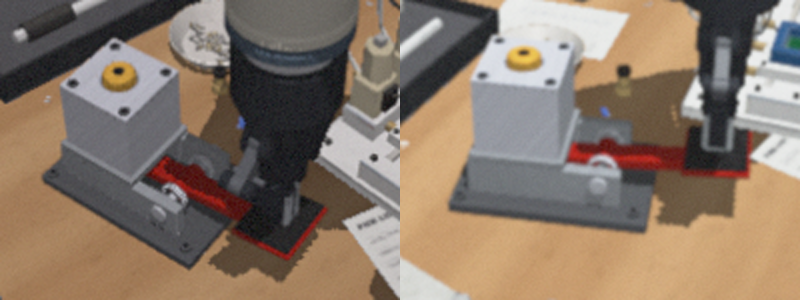

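The pedal is partly down and the cartridge has only risen part of the way, so I keep pressing until the stop shows in the force.

Emit:
move_arm --increments '[{"tx": 0, "ty": 0, "tz": 0.1, "rx": 0, "ry": 0, "rz": 0, "gripper": -1}, {"tx": 0, "ty": 0, "tz": 0.1, "rx": 0, "ry": 0, "rz": 0, "gripper": -1}, {"tx": 0, "ty": 0, "tz": 0.1, "rx": 0, "ry": 0, "rz": 0, "gripper": -1}, {"tx": 0, "ty": 0, "tz": 0, "rx": 0, "ry": 0, "rz": 0, "gripper": -1}]'

```text
clock: 6.3
eef_pos: [431.3, 235.2, 22.1]
tcp_rot: [3.141, 0.002, 0.284]
contact_force: [-4.4, 0.1, 5.8]
opening: -0.001
```

```bash
cat > d.py <<'E'
from h import *
for n in ['scene','side']:
    im,d=r.grab_frame(n);P=cloud(n,np.ones(d.shape,bool),d)
    k=np.hypot(P[:,0]-571,P[:,1]-276)<10;print(n,'top z',np.percentile(P[k,2],[50,90]),P[k&(P[:,2]>np.percentile(P[k,2],60)-2)].mean(0))
    e=np.array([-.96,-.281]);L=(P[:,:2]-[571,276.5])@e;S=(P[:,:2]-[571,276.5])@[.281,-.96]
    hsv=cv2.cvtColor(im,cv2.COLOR_RGB2HSV)[d>=0]
    k=(L>123)&(L<172)&(abs(S)<27)&(P[:,2]<70)&(P[:,2]>15)
    for a in range(120,175,8):
        q=k&(abs(L-a)<4); print(a,np.median(P[q,2]).round(1) if q.sum()>3 else None,q.sum(),end=' | ')
    print()
s=r.sense();print(s['clock'],s['contact_force'],s['eef_pos'])
E
python3 d.py
```

```text
scene top z [117.32453315 118.47675462] [570.65523381 276.02534253 117.37178469]
120 None 3 | 128 44.9 76 | 136 45.7 65 | 144 46.9 83 | 152 47.6 162 | 160 47.1 184 | 168 45.6 185 | 
side top z [117.00571573 117.6659946 ] [570.33762715 276.28144067 116.99529687]
120 44.6 14 | 128 45.4 137 | 136 46.5 135 | 144 47.4 127 | 152 47.5 134 | 160 46.9 137 | 168 46.7 112 | 
6.4 [-3.22878859 -0.8308487   5.54005189] [431.58103817 235.32177889  22.14084045]
```

Run:
```python
from h import *
a,_=r.grab_frame('wrist');b,_=r.grab_frame('side')
b=cv2.resize(b[270:350,310:416],(640,480),interpolation=2)
cv2.imwrite('pics/p2.png',cv2.resize(np.hstack([a,b]),(800,300))[:,:,::-1])
```

```text
(no output)
```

View pics/p2.png

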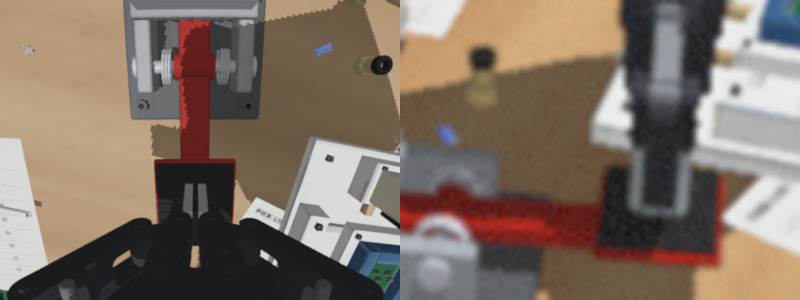

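Run:
```python
from h import *
np.set_printoptions(precision=1,suppress=True)
T=pose();im,d=r.grab_frame('wrist')
for c in (270,300,312,322,330,350):
    print(c,[(rr,deproj('wrist',[[c,rr]],[d[rr,c]],T)[0]) for rr in (270,290,310,330)])
s=r.sense();print(s['qpos'],s['joint_efforts'],s['eef_pos'])
```

```text
270 [(270, array([446.3, 258.3,  46.4])), (290, array([437.2, 256.1,  45.4])), (310, array([427.9, 253.8,  44.8])), (330, array([420. , 251.5,  47.5]))]
300 [(270, array([449.3, 246.5,  45.4])), (290, array([440.8, 244.1,  45.5])), (310, array([441.4, 243.7,  64.3])), (330, array([441.3, 243.2,  78.1]))]
312 [(270, array([451.4, 242. ,  47. ])), (290, array([442. , 239.2,  45. ])), (310, array([442.4, 239.3,  63.8])), (330, array([442.1, 239.2,  77.5]))]
322 [(270, array([452.7, 238.1,  47.5])), (290, array([442.9, 235.1,  44.4])), (310, array([443.3, 235.7,  63.4])), (330, array([442.9, 235.9,  77.3]))]
330 [(270, array([453.1, 234.8,  46.1])), (290, array([444.2, 232. ,  45.3])), (310, array([444.4, 233. ,  63.9])), (330, array([444.5, 233.7,  78.9]))]
350 [(270, array([455.4, 227. ,  46.3])), (290, array([446. , 223.7,  44. ])), (310, array([437.6, 221. ,  45. ])), (330, array([442.4, 225.3,  71.4]))]
[0.5 0.4 2.1 0.  0.7 1.8] [ -0.5 -50.1 -22.6  -0.2  -1.4  -0. ] [431.7 235.4  22.2]
```

Emit:
move_arm --increments '[{"tx": 0, "ty": 0, "tz": 0, "rx": 0, "ry": 0, "rz": 0, "gripper": -1}, {"tx": 0, "ty": 0, "tz": 0, "rx": 0, "ry": 0, "rz": 0, "gripper": -1}, {"tx": 0, "ty": 0, "tz": 0, "rx": 0, "ry": 0, "rz": 0, "gripper": -1}, {"tx": 0, "ty": 0, "tz": 0, "rx": 0, "ry": 0, "rz": 0, "gripper": -1}]'

```text
clock: 6.95
eef_pos: [431.7, 235.4, 22.2]
tcp_rot: [3.141, 0.002, 0.284]
contact_force: [-4.2, -0.8, 6.3]
opening: 0.002
```

```bash
python3 d.py
```

```text
scene top z [117.46044395 118.70429506] [570.95340125 276.16608554 117.56790013]
120 None 1 | 128 45.1 78 | 136 45.6 68 | 144 47.1 87 | 152 47.7 184 | 160 47.3 167 | 168 45.8 190 | 
side top z [117.12957858 117.88773341] [570.95322184 276.08175455 117.12373994]
120 44.9 17 | 128 45.6 132 | 136 46.7 134 | 144 47.4 126 | 152 47.5 135 | 160 47.0 135 | 168 46.4 116 | 
7.05 [-4.4075489  -1.55831274  5.46964115] [431.64665411 235.33894485  22.14734265]
```

Emit:
move_arm --increments '[{"tx": 0, "ty": 0, "tz": -2.4, "rx": 0, "ry": 0, "rz": 0, "gripper": -1}, {"tx": 0, "ty": 0, "tz": -2.4, "rx": 0, "ry": 0, "rz": 0, "gripper": -1}, {"tx": 0, "ty": 0, "tz": 0, "rx": 0, "ry": 0, "rz": 0, "gripper": -1}]'

```text
clock: 7.35
eef_pos: [434.6, 236.8, 72.7]
tcp_rot: [-3.14, -0.005, 0.284]
contact_force: [0.4, -0.4, -0.1]
opening: 0.004
```

```bash
python3 d.py;  python3 - <<'E'
from h import *
np.set_printoptions(precision=1,suppress=True)
T=pose();im,d=r.grab_frame('wrist');cv2.imwrite('pics/w2.png',cv2.resize(im[200:400,160:480],(800,500))[:,:,::-1])
for c in (300,312,322,330):
    print(c,[(rr,deproj('wrist',[[c,rr]],[d[rr,c]],T)[0]) for rr in (270,280,285,290,300,310,330)])
E
```

```text
scene top z [117.3337267 118.4029735] [570.78216968 276.47748229 117.38234998]
120 54.3 11 | 128 55.0 154 | 136 56.1 152 | 144 57.5 135 | 152 59.3 156 | 160 60.7 158 | 168 58.2 128 | 
side top z [117.00991346 117.8769666 ] [570.67439045 276.52706307 117.01464889]
120 54.8 16 | 128 55.4 130 | 136 56.4 130 | 144 58.0 139 | 152 59.5 133 | 160 60.8 136 | 168 58.8 69 | 
7.45 [-0.23301527 -0.75610519  0.30601883] [433.0481588  235.92496618  70.3424588 ]
300 [(270, array([436.5, 244.3,  56.7])), (280, array([432.2, 243. ,  59.3])), (285, array([429. , 242.1,  58. ])), (290, array([427. , 241.5,  59.8])), (300, array([442. , 244.3, 102.9])), (310, array([442.9, 244.2, 113. ])), (330, array([442.3, 243.6, 126. ]))]
312 [(270, array([438. , 238.3,  56.1])), (280, array([433.2, 236.9,  57.6])), (285, array([430.4, 236. ,  57.1])), (290, array([428.4, 235.5,  58.9])), (300, array([444.1, 240. , 104.5])), (310, array([443.8, 239.9, 112.3])), (330, array([444. , 239.9, 127. ]))]
322 [(270, array([439.9, 233.5,  57.3])), (280, array([435.4, 232.2,  59.3])), (285, array([431.5, 230.9,  56.4])), (290, array([430. , 230.5,  59.1])), (300, array([445. , 236.2, 104.1])), (310, array([444.8, 236.3, 112.1])), (330, array([444.7, 236.6, 126.6]))]
330 [(270, array([440.8, 229.4,  56.4])), (280, array([436.4, 228.1,  58.8])), (285, array([433.4, 227.2,  58. ])), (290, array([431.3, 226.6,  59.5])), (300, array([425.9, 224.9,  59.6])), (310, array([445.5, 233.4, 111.9])), (330, array([444.8, 233.8, 125.3]))]
```

View pics/w2.png

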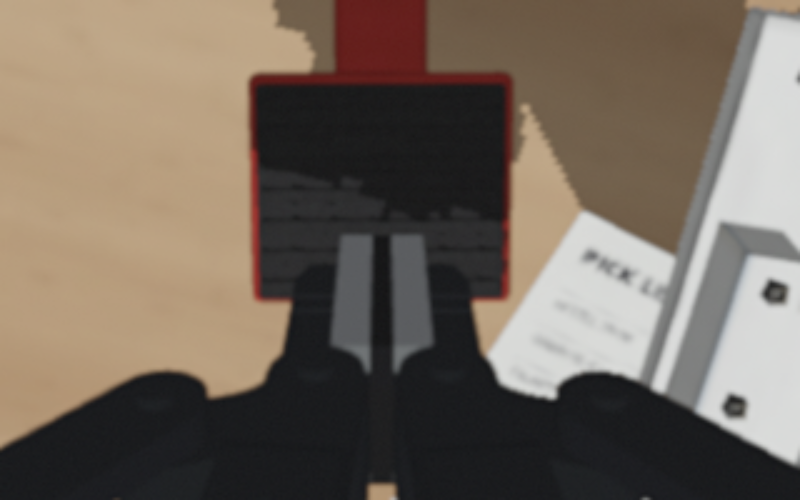

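The fingers actually end about 25 to 28 mm behind the reported TCP. Both the wrist depth and the pedal contact height show this. So the pedal wasn't at its stop, and I press again to TCP z of about 4.

Emit:
move_arm --increments '[{"tx": 0, "ty": 0, "tz": 3.0, "rx": 0, "ry": 0, "rz": 0, "gripper": -1}, {"tx": 0, "ty": 0, "tz": 1.0, "rx": 0, "ry": 0, "rz": 0, "gripper": -1}, {"tx": 0, "ty": 0, "tz": 0.7, "rx": 0, "ry": 0, "rz": 0, "gripper": -1}, {"tx": 0, "ty": 0, "tz": 0.7, "rx": 0, "ry": 0, "rz": 0, "gripper": -1}, {"tx": 0, "ty": 0, "tz": 0.5, "rx": 0, "ry": 0, "rz": 0, "gripper": -1}, {"tx": 0, "ty": 0, "tz": 0.2, "rx": 0, "ry": 0, "rz": 0, "gripper": -1}, {"tx": 0, "ty": 0, "tz": 0.1, "rx": 0, "ry": 0, "rz": 0, "gripper": -1}]'

```text
clock: 8.2
eef_pos: [429.9, 234.5, 7.3]
tcp_rot: [3.141, 0.006, 0.284]
contact_force: [-7.9, -2.4, 9.9]
opening: 0.006
```

Emit:
move_arm --increments '[{"tx": 0, "ty": 0, "tz": 0.1, "rx": 0, "ry": 0, "rz": 0, "gripper": -1}, {"tx": 0, "ty": 0, "tz": 0.1, "rx": 0, "ry": 0, "rz": 0, "gripper": -1}, {"tx": 0, "ty": 0, "tz": 0.1, "rx": 0, "ry": 0, "rz": 0, "gripper": -1}, {"tx": 0, "ty": 0, "tz": 0, "rx": 0, "ry": 0, "rz": 0, "gripper": -1}]'

```text
clock: 8.6
eef_pos: [429.9, 234.4, 4.5]
tcp_rot: [3.141, 0.006, 0.284]
contact_force: [-8.6, -2.7, 8.4]
opening: 0.003
```

```bash
python3 d.py
```

```text
scene top z [130.40677473 131.92730211] [570.9932105  276.70601602 130.52731877]
120 28.1 8 | 128 30.9 57 | 136 29.9 74 | 144 28.9 90 | 152 27.9 169 | 160 26.6 243 | 168 23.4 184 | 
side top z [130.2756491  131.17637538] [571.08851815 276.13876126 130.45386617]
120 28.1 16 | 128 30.9 132 | 136 30.6 142 | 144 36.0 161 | 152 30.2 165 | 160 25.6 142 | 168 24.0 115 | 
8.7 [-8.1344831  -1.8244196   9.26818628] [429.86843479 234.44569218   4.52917531]
```

Emit:
move_arm --increments '[{"tx": 0, "ty": 0, "tz": 0.1, "rx": 0, "ry": 0, "rz": 0, "gripper": -1}, {"tx": 0, "ty": 0, "tz": 0.1, "rx": 0, "ry": 0, "rz": 0, "gripper": -1}, {"tx": 0, "ty": 0, "tz": 0, "rx": 0, "ry": 0, "rz": 0, "gripper": -1}]'

```text
clock: 9.0
eef_pos: [429.9, 234.5, 3.3]
tcp_rot: [3.141, 0.006, 0.284]
contact_force: [-11.9, -3.9, 22.8]
opening: -0.005
```

Emit:
move_arm --increments '[{"tx": 0, "ty": 0, "tz": 0.05, "rx": 0, "ry": 0, "rz": 0, "gripper": -1}, {"tx": 0, "ty": 0, "tz": 0, "rx": 0, "ry": 0, "rz": 0, "gripper": -1}]'

```text
clock: 9.2
eef_pos: [429.9, 234.5, 3.1]
tcp_rot: [3.141, 0.005, 0.284]
contact_force: [-13.5, -4.4, 27.3]
opening: -0.001
```

```bash
python3 d.py
```

```text
scene top z [131.08133913 132.36298024] [570.91936382 276.74674329 131.15940769]
120 27.8 4 | 128 30.2 57 | 136 29.6 72 | 144 28.0 87 | 152 26.8 172 | 160 25.4 247 | 168 22.5 181 | 
side top z [130.88675793 131.95814056] [570.62306636 276.21151258 131.18771869]
120 27.0 15 | 128 30.1 128 | 136 29.8 144 | 144 34.9 161 | 152 28.9 167 | 160 24.4 141 | 168 22.7 115 | 
9.3 [-13.32327652  -3.50618273  27.3271328 ] [429.91736682 234.50082992   3.07447215]
```

Emit:
move_arm --increments '[{"tx": 0, "ty": 0, "tz": -2.0, "rx": 0, "ry": 0, "rz": 0, "gripper": -1}, {"tx": 0, "ty": 0, "tz": -3.0, "rx": 0, "ry": 0, "rz": 0, "gripper": -1}, {"tx": 0, "ty": 0, "tz": -4.5, "rx": 0, "ry": 0, "rz": 0, "gripper": 1}, {"tx": 0, "ty": 0, "tz": -4.5, "rx": 0, "ry": 0, "rz": 0, "gripper": 1}, {"tx": 0, "ty": 0, "tz": -4.5, "rx": 0, "ry": 0, "rz": 0, "gripper": 1}, {"tx": 4.5, "ty": 0, "tz": 0, "rx": 0, "ry": 0, "rz": 0, "gripper": 1}, {"tx": 4.5, "ty": 0, "tz": 0, "rx": 0, "ry": 0, "rz": 0, "gripper": 1}, {"tx": 0, "ty": 0, "tz": 0, "rx": 0, "ry": 0, "rz": 0, "gripper": 1}]'

```text
clock: 10.1
eef_pos: [523.9, 262.4, 188.2]
tcp_rot: [-3.141, -0.005, 0.284]
contact_force: [0.2, 0.0, -1.2]
opening: 0.996
```

```bash
python3 d.py
python3 - <<'E'
from h import *
np.set_printoptions(precision=2,suppress=True)
T=pose();im,d=r.grab_frame('wrist');cv2.imwrite('pics/w3.png',im[:,:,::-1]);print(T)
P=np.zeros(im.shape);v,u=np.nonzero(d>0);P[v,u]=deproj('wrist',np.c_[u,v],d[v,u],T)
for lo,hi,R in((104,112,60),(126,138,25)):
    k=(P[...,2]>lo)&(P[...,2]<hi)&(np.hypot(P[...,0]-571,P[...,1]-277)<R)
    if k.sum()>30: Q=P[k];print(lo,cv2.minAreaRect(Q[:,:2].astype(np.float32)),cv2.minEnclosingCircle(Q[:,:2].astype(np.float32)),np.median(Q[:,2]),k.sum())
for o in r.place_of('cartridge_top','wrist')[:1]: print(o['confidence'],o['location'],atz('wrist',[o['location'][::-1]],131,T))
# finger ends: nearest points
k=(d>0)&(d<260); Q=(np.c_[P[k],np.ones(k.sum())]@np.linalg.inv(T).T)[:,:3]; k2=abs(Q[:,0])<14
print('tool-frame finger max z',np.percentile(Q[k2,2],[50,95,99,100]),[ (np.percentile(Q[k2&(s*Q[:,1]>0),1],[5,50,95])) for s in (1,-1)])
E
```

```text
scene top z [131.09979455 132.6520166 ] [571.01864134 277.1328768  131.43246565]
120 54.5 13 | 128 55.0 154 | 136 56.1 155 | 144 57.6 138 | 152 59.5 145 | 160 60.7 165 | 168 58.5 129 | 
side top z [130.73870911 131.74547618] [571.05489563 276.14984502 130.91432396]
120 54.7 19 | 128 55.1 132 | 136 56.5 133 | 144 58.1 139 | 152 59.6 135 | 160 60.7 134 | 168 58.5 71 | 
10.2 [-0.37448704 -0.11316485  0.09200641] [519.1434414  260.70893623 186.73900355]
[[  0.96   0.28  -0.   519.14]
 [  0.28  -0.96  -0.   260.71]
 [ -0.     0.    -1.   186.74]
 [  0.     0.     0.     1.  ]]
104 ((571.90380859375, 277.8756408691406), (64.46902465820312, 64.34442901611328), 16.61728858947754) ((571.857177734375, 278.13525390625), 44.62348937988281) 107.16090836013262 8331
126 ((572.0294799804688, 277.926025390625), (25.120521545410156, 25.24563217163086), 71.76780700683594) ((571.8394775390625, 277.7767028808594), 12.993261337280273) 130.16562527497288 1405
tool-frame finger max z [-93.32 -51.78 -41.58 -35.58] [array([ 4.29, 52.93, 68.55]), array([-69.38, -53.  ,  -4.23])]
```

Pedal fully at its stop (27 N, tread 28 mm), then sprung back. The cartridge stays up with its head at 131. Next is the grasp, using the 25 mm fingertip offset.

Emit:
move_arm --increments '[{"tx": 2.8, "ty": -0.1, "tz": 0, "rx": 0, "ry": 0, "rz": 0, "gripper": 1}, {"tx": 2.75, "ty": -0.06, "tz": 0, "rx": 0, "ry": 0, "rz": 0, "gripper": 1}, {"tx": 0, "ty": 0, "tz": 3.0, "rx": 0, "ry": 0, "rz": 0, "gripper": 1}, {"tx": 0, "ty": 0, "tz": 3.0, "rx": 0, "ry": 0, "rz": 0, "gripper": 1}, {"tx": 0, "ty": 0, "tz": 2.0, "rx": 0, "ry": 0, "rz": 0, "gripper": 1}, {"tx": 0, "ty": 0, "tz": 1.0, "rx": 0, "ry": 0, "rz": 0, "gripper": 1}, {"tx": 0, "ty": 0, "tz": 0.5, "rx": 0, "ry": 0, "rz": 0, "gripper": 1}, {"tx": 0, "ty": 0, "tz": 0, "rx": 0, "ry": 0, "rz": 0, "gripper": 1}]'

```text
clock: 11.1
eef_pos: [571.5, 278.0, 92.5]
tcp_rot: [3.142, 0.0, 0.284]
contact_force: [0.5, 0.8, 0.4]
opening: 1.001
```

Run:
```python
from h import *
np.set_printoptions(precision=2,suppress=True)
T=pose();im,d=r.grab_frame('wrist');print(T[:3,3],r.sense()['contact_force'])
P=np.zeros(im.shape);v,u=np.nonzero(d>0);P[v,u]=deproj('wrist',np.c_[u,v],d[v,u],T)
k=(P[...,2]>122)&(P[...,2]<140)&(np.hypot(P[...,0]-571,P[...,1]-277)<18)
Q=P[k];print(cv2.minEnclosingCircle(Q[:,:2].astype(np.float32)) if len(Q) else 0,len(Q))
s,_=r.grab_frame('side');s=cv2.resize(s[220:340,200:360],(640,480),interpolation=2)
cv2.imwrite('pics/g1.png',cv2.resize(np.hstack([im,s]),(800,300))[:,:,::-1])
```

```text
[571.54 277.96  92.51] [ 0.49 -1.28 -0.21]
((572.1209106445312, 277.58697509765625), 13.525296211242676) 3212
```

View pics/g1.png

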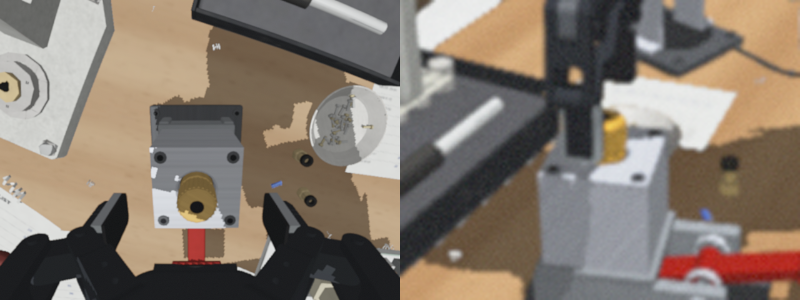

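Emit:
move_arm --increments '[{"tx": 0.05, "ty": 0, "tz": 0.4, "rx": 0, "ry": 0, "rz": 0, "gripper": 1}, {"tx": 0, "ty": 0, "tz": 0.35, "rx": 0, "ry": 0, "rz": 0, "gripper": 1}, {"tx": 0, "ty": 0, "tz": 0, "rx": 0, "ry": 0, "rz": 0, "gripper": -1}, {"tx": 0, "ty": 0, "tz": 0, "rx": 0, "ry": 0, "rz": 0, "gripper": -1}, {"tx": 0, "ty": 0, "tz": 0, "rx": 0, "ry": 0, "rz": 0, "gripper": -1}, {"tx": 0, "ty": 0, "tz": 0, "rx": 0, "ry": 0, "rz": 0, "gripper": -1}, {"tx": 0, "ty": 0, "tz": 0, "rx": 0, "ry": 0, "rz": 0, "gripper": -1}, {"tx": 0, "ty": 0, "tz": 0, "rx": 0, "ry": 0, "rz": 0, "gripper": -1}]' --squeeze 60

```text
clock: 12.0
eef_pos: [572.4, 278.1, 85.0]
tcp_rot: [3.142, -0.0, 0.284]
contact_force: [-0.9, -0.4, 0.9]
opening: 0.282
```

Emit:
move_arm --increments '[{"tx": 0, "ty": 0, "tz": -0.5, "rx": 0, "ry": 0, "rz": 0, "gripper": -1}, {"tx": 0, "ty": 0, "tz": -1.0, "rx": 0, "ry": 0, "rz": 0, "gripper": -1}, {"tx": 0, "ty": 0, "tz": -2.0, "rx": 0, "ry": 0, "rz": 0, "gripper": -1}, {"tx": 0, "ty": 0, "tz": -2.0, "rx": 0, "ry": 0, "rz": 0, "gripper": -1}, {"tx": 0, "ty": 0, "tz": -2.5, "rx": 0, "ry": 0, "rz": 0, "gripper": -1}, {"tx": 0, "ty": 0, "tz": -2.5, "rx": 0, "ry": 0, "rz": 0, "gripper": -1}, {"tx": 0, "ty": 0, "tz": -2.5, "rx": 0, "ry": 0, "rz": 0, "gripper": -1}, {"tx": 0, "ty": 0, "tz": -2.5, "rx": 0, "ry": 0, "rz": 0, "gripper": -1}, {"tx": 0, "ty": 0, "tz": 0, "rx": 0, "ry": 0, "rz": 0, "gripper": -1}]'

```text
clock: 12.9
eef_pos: [574.2, 279.0, 244.5]
tcp_rot: [-3.14, -0.007, 0.284]
contact_force: [0.4, 0.8, -1.0]
opening: 0.28
```

```bash
cat > e.py <<'E'
import sys
from h import *
np.set_printoptions(precision=2,suppress=True)
T=pose();print(T[:3],r.sense()['opening'],r.sense()['contact_force'])
out=[];allP=[]
for n in ['scene','side','wrist']:
    im,d=r.grab_frame(n);out.append(im)
    P=np.zeros(im.shape);v,u=np.nonzero(d>0);P[v,u]=deproj(n,np.c_[u,v],d[v,u],T)
    Q=(P-T[:3,3])@T[:3,:3]  # tool frame
    k=(d>0)&(np.hypot(Q[...,0],Q[...,1])<20)&(Q[...,2]>-22)&(Q[...,2]<45)
    A=Q[k]
    if k.sum()<30: print(n,'few',k.sum());continue
    print(n,k.sum(),'z max',np.percentile(A[:,2],[90,97,99.5]))
    # surface points: fit axis by slices: least squares of cylinder radius model
    from scipy.optimize import least_squares
    b=A[(A[:,2]>-18)&(A[:,2]<35)]
    def rad(z,ze): s=ze-z; return np.where(s<0,9.5,np.where(s<16,9.5,12.5))
    def f(p): return np.hypot(b[:,0]-p[0]-p[2]*b[:,2],b[:,1]-p[1]-p[3]*b[:,2])-12.5
    b=b[(b[:,2]<np.percentile(A[:,2],99)-25)] if len(b)>80 else b
    if len(b)>20:
        s=least_squares(f,[0,0,0,0],loss='soft_l1');print('  axis xy@z0',s.x[:2],'slope deg',np.degrees(s.x[2:]),len(b),'z range',b[:,2].min(),b[:,2].max())
    if n!='wrist':
        u0,v0=int(np.nonzero(k)[1].mean()),int(np.nonzero(k)[0].mean());out[-1]=cv2.resize(im[max(v0-60,0):v0+60,max(u0-53,0):u0+53],(400,450),interpolation=2)
cv2.imwrite(sys.argv[1],np.hstack([o for o in out[:2]])[:,:,::-1]);print(r.sense()['clock'])
E
python3 e.py pics/l1.png
```

```text
[[  0.96   0.28   0.01 574.19]
 [  0.28  -0.96   0.   279.03]
 [  0.01  -0.    -1.   244.52]] 0.28017105436943623 [ 0.37  0.84 -1.  ]
scene 380 z max [13.09 16.37 18.36]
  axis xy@z0 [-1.33 -0.35] slope deg [ 0.61 -0.43] 124 z range -17.67579893510346 -6.934377435823819
side 459 z max [14.92 18.25 19.65]
  axis xy@z0 [-1.89  2.28] slope deg [ 1.99 -0.61] 163 z range -17.96520083481198 -5.600164961217078
wrist 1242 z max [ 4.62  7.41 17.51]
  axis xy@z0 [-1.07 -0.17] slope deg [-0.55  0.53] 438 z range -17.984524793573318 -8.084434205002026
13.05
```

View pics/l1.png

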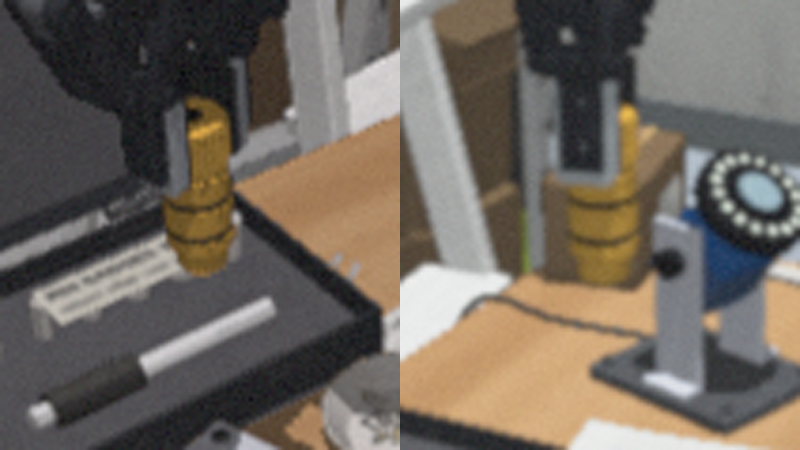

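```bash
cat >> h.py <<'E'
def Rc(az,tilt=35):
    a,t=np.radians(az),np.radians(tilt);w=np.array([np.sin(t)*np.cos(a),np.sin(t)*np.sin(a),np.cos(t)])
    x=np.array([-np.cos(t)*np.cos(a),-np.cos(t)*np.sin(a),np.sin(t)]);return np.c_[x,np.cross(-w,x),-w],w
E
python3 - <<'E'
from h import *
R,w=Rc(163.7);L=np.array([661.5,-44.3,130]);print(R)
rows(L+247.8*w,R,8)
E
```

```text
[[ 0.78622647 -0.28066671  0.5505217 ]
 [-0.22990871 -0.95980529 -0.16098381]
 [ 0.57357644  0.         -0.81915204]]
0 t [-1.55  3.22 -1.17] r [-1.24  4.26  3.95]
1 t [-1.24  3.34 -1.2 ] r [-1.24  4.26  3.95]
2 t [-0.91  3.45 -1.21] r [-1.24  4.26  3.95]
3 t [-0.58  3.52 -1.19] r [-1.24  4.26  3.95]
4 t [-0.25  3.58 -1.14] r [-1.24  4.26  3.95]
5 t [ 0.08  3.61 -1.07] r [-1.24  4.26  3.95]
6 t [ 0.4   3.61 -0.98] r [-1.24  4.26  3.95]
7 t [ 0.72  3.59 -0.86] r [-1.24  4.26  3.95]
```

Emit:
move_arm --increments '[{"tx": -1.55, "ty": 3.22, "tz": -1.17, "rx": -1.24, "ry": 4.26, "rz": 3.95, "gripper": -1}, {"tx": -1.24, "ty": 3.34, "tz": -1.2, "rx": -1.24, "ry": 4.26, "rz": 3.95, "gripper": -1}, {"tx": -0.91, "ty": 3.45, "tz": -1.21, "rx": -1.24, "ry": 4.26, "rz": 3.95, "gripper": -1}, {"tx": -0.58, "ty": 3.52, "tz": -1.19, "rx": -1.24, "ry": 4.26, "rz": 3.95, "gripper": -1}, {"tx": -0.25, "ty": 3.58, "tz": -1.14, "rx": -1.24, "ry": 4.26, "rz": 3.95, "gripper": -1}, {"tx": 0.08, "ty": 3.61, "tz": -1.07, "rx": -1.24, "ry": 4.26, "rz": 3.95, "gripper": -1}, {"tx": 0.4, "ty": 3.61, "tz": -0.98, "rx": -1.24, "ry": 4.26, "rz": 3.95, "gripper": -1}, {"tx": 0.72, "ty": 3.59, "tz": -0.86, "rx": -1.24, "ry": 4.26, "rz": 3.95, "gripper": -1}, {"tx": 0, "ty": 0, "tz": 0, "rx": 0, "ry": 0, "rz": 0, "gripper": -1}, {"tx": 0, "ty": 0, "tz": 0, "rx": 0, "ry": 0, "rz": 0, "gripper": -1}]'

```text
clock: 14.05
eef_pos: [524.5, -4.5, 332.4]
tcp_rot: [-3.141, -0.61, -0.286]
contact_force: [0.1, 0.7, -1.8]
opening: 0.285
```

```bash
cat > f.py <<'E'
from h import *
np.set_printoptions(precision=2,suppress=True)
from scipy.optimize import least_squares
def measure(n,T):
    im,d=r.grab_frame(n)
    P=np.zeros(im.shape);v,u=np.nonzero(d>0);P[v,u]=deproj(n,np.c_[u,v],d[v,u],T)
    c0=np.array([661.5,-44.3,129]);k=(d>0)&(np.linalg.norm(P-c0,axis=2)<42);A=P[k]
    R,w=Rc(163.7)
    for i in range(4):
        h=(A-c0)@w; B=A[abs(h-np.median(h[h>-6]) if i==0 else (A-c)@w)<2.5];c=B.mean(0);w=np.linalg.svd(B-c)[2][2];w*=np.sign(w[2])
    u_=np.cross([0,0,1],w);u_/=np.linalg.norm(u_);v_=np.cross(w,u_)
    S=np.c_[(B-c)@u_,(B-c)@v_].astype(np.float32);S=S[np.linalg.norm(S,axis=1)<40];(a,b),rr=cv2.minEnclosingCircle(S)
    C=c+a*u_+b*v_; print(n,len(B),'n',w,'tilt',np.degrees(np.arccos(w[2])),'az',np.degrees(np.arctan2(w[1],w[0])),'centre',C,rr,'res',((B-c)@w).std())
    # white dots centroid (uses image) & lens glass depth
    g=im.min(2)>170;g&=k
    W=P[g];
    if len(W)>20:
        s=np.c_[(W-c)@u_,(W-c)@v_];q=least_squares(lambda p:np.hypot(s[:,0]-p[0],s[:,1]-p[1])-p[2],[0,0,25],loss='soft_l1').x;print('  dots centre',c+q[0]*u_+q[1]*v_,q[2],len(W))
    k2=np.linalg.norm(A-C-((A-C)@w)[:,None]*w,axis=1)<9;print('  glass height rel plane',np.median((A[k2]-C)@w),k2.sum())
    for o in r.place_of('camera_head',n)[:1]:
        print('  nn',o['confidence'],o['location'],atz(n,[o['location'][::-1]],130,T))
    return im
if __name__=='__main__':
    T=pose();print(T[:3])
    im=measure('wrist',T);cv2.imwrite('pics/w5.png',im[:,:,::-1])
    measure('scene',T);measure('side',T);s=r.sense();print(s['clock'],s['opening'],s['qpos'])
E
python3 f.py
```

```text
[[  0.79  -0.28   0.55 524.45]
 [ -0.23  -0.96  -0.16  -4.52]
 [  0.57  -0.    -0.82 332.38]]
wrist 2275 n [-0.55  0.16  0.82] tilt 34.86869647953997 az 164.0340573434706 centre [664.35 -44.32 128.05] 33.92647171020508 res 1.06305376166749
  dots centre [664.19 -43.9  127.86] 25.044557395080474 345
  glass height rel plane 2.9947654076525314 203
  nn 0.83 [195.2, 308.2] [[664.55 -39.3  130.  ]]
scene 651 n [-0.55  0.16  0.82] tilt 34.98160933143423 az 163.9544361523156 centre [663.05 -43.   127.54] 34.22995376586914 res 1.2763807806609453
  dots centre [663.18 -44.65 127.94] 25.18352115234042 37
  glass height rel plane 2.7083703128482077 59
  nn 0.93 [181.2, 371.9] [[656.63 -37.18 130.  ]]
side 454 n [-0.55  0.17  0.82] tilt 34.96281492043127 az 162.57301352802213 centre [663.49 -44.86 128.2 ] 34.22732925415039 res 1.2153896923831182
  dots centre [663.52 -46.97 128.66] 25.340045373853233 32
  glass height rel plane 2.761521071561177 39
  nn 0.72 [183.8, 322.0] [[663.25 -59.01 130.  ]]
14.35 0.282920263748805 [ 0.16 -0.21  2.11 -0.39  0.72  2.25]
```

View pics/w5.png

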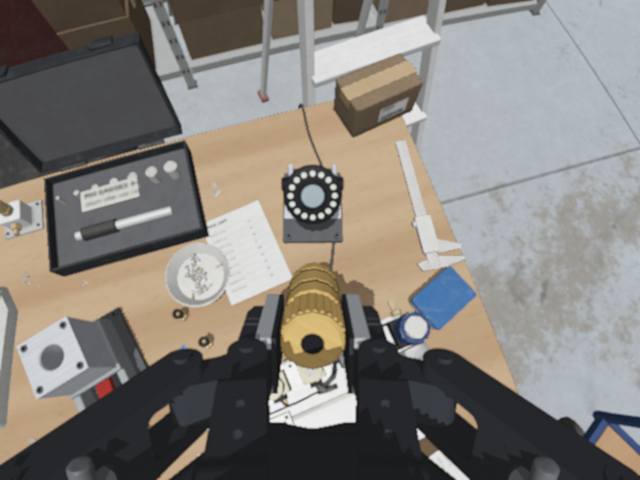

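Run:
```python
from h import *
R,w=Rc(163.7);L=np.array([662.2,-44.1,130.1]);rows(L+97.8*w+1.1*R[:,0],R,5)
```

```text
0 t [0.03 0.01 3.  ] r [-0.01  0.01 -0.  ]
1 t [0.03 0.01 3.  ] r [-0.01  0.01 -0.  ]
2 t [0.03 0.01 3.  ] r [-0.01  0.01 -0.  ]
3 t [0.03 0.01 3.  ] r [-0.01  0.01 -0.  ]
4 t [0.03 0.01 3.  ] r [-0.01  0.01 -0.  ]
```

Emit:
move_arm --increments '[{"tx": 0.03, "ty": 0.01, "tz": 3, "rx": 0, "ry": 0, "rz": 0, "gripper": -1}, {"tx": 0.03, "ty": 0.01, "tz": 3, "rx": 0, "ry": 0, "rz": 0, "gripper": -1}, {"tx": 0.03, "ty": 0.01, "tz": 3, "rx": 0, "ry": 0, "rz": 0, "gripper": -1}, {"tx": 0.03, "ty": 0.01, "tz": 3, "rx": 0, "ry": 0, "rz": 0, "gripper": -1}, {"tx": 0.03, "ty": 0.01, "tz": 2, "rx": 0, "ry": 0, "rz": 0, "gripper": -1}, {"tx": 0, "ty": 0, "tz": 1, "rx": 0, "ry": 0, "rz": 0, "gripper": -1}, {"tx": 0, "ty": 0, "tz": 0, "rx": 0, "ry": 0, "rz": 0, "gripper": -1}, {"tx": 0, "ty": 0, "tz": 0, "rx": 0, "ry": 0, "rz": 0, "gripper": -1}, {"tx": 0, "ty": 0, "tz": 0, "rx": 0, "ry": 0, "rz": 0, "gripper": -1}]'

```text
clock: 15.25
eef_pos: [609.3, -28.8, 212.7]
tcp_rot: [-3.14, -0.613, -0.286]
contact_force: [-0.6, 0.3, -0.5]
opening: 0.279
```

```bash
cat > g.py <<'E'
from h import *
from scipy.optimize import least_squares
np.set_printoptions(precision=2,suppress=True)
T=pose();R,w=Rc(163.7);L=np.array([662.2,-44.1,130.1]);print(T[:3,3],'axis err deg',np.degrees(np.arccos(-T[:3,2]@w)))
ims=[]
for n in ['scene','side','wrist']:
    im,d=r.grab_frame(n)
    o=r.cut_out('cartridge',n)
    P=np.zeros(im.shape);v,u=np.nonzero(d>0);P[v,u]=deproj(n,np.c_[u,v],d[v,u],T)
    Q=(P-T[:3,3])@T[:3,:3];hsv=cv2.cvtColor(im,cv2.COLOR_RGB2HSV)
    k=(d>0)&(np.hypot(Q[...,0],Q[...,1])<22)&(Q[...,2]>-52)&(Q[...,2]<30)
    if o: k&=o[0]['mask'].astype(bool); print(n,o[0]['confidence'],o[0]['bbox'],k.sum())
    A=Q[k]; print('  z',np.percentile(A[:,2],[1,5,95,99]))
    # radius profile: slice edges
    for z in (-40,-32,-24,-15,-5,5,12): 
        q=A[abs(A[:,2]-z)<4]
        if len(q)>8: print('   z',z,'x',q[:,0].min().round(1),q[:,0].max().round(1),'y',q[:,1].min().round(1),q[:,1].max().round(1),len(q))
    b=A[(A[:,2]<-2)&(A[:,2]>-45)]
    f=lambda p:np.hypot(b[:,0]-p[0]-p[2]*(b[:,2]+20),b[:,1]-p[1]-p[3]*(b[:,2]+20))-12.6
    s=least_squares(f,[0,0,0,0],loss='soft_l1');print('  axis xy@z-20',s.x[:2],'slope deg',np.degrees(s.x[2:]),len(b),s.cost/len(b))
    if n!='wrist':
        vv,uu=np.nonzero(k);u0,v0=int(uu.mean()),int(vv.mean());ims.append(cv2.resize(im[v0-50:v0+70,u0-53:u0+53],(400,450),interpolation=2))
cv2.imwrite('pics/fin.png',np.hstack(ims)[:,:,::-1]);s=r.sense();print(s['clock'],s['opening'],s['contact_force'],s['qvel'])
E
python3 g.py
```

```text
[609.29 -28.79 212.67] axis err deg 0.12014177410381198
scene 0.8 [379.5, 143.8, 404.5, 166.3] 245
  z [-47.51 -46.67  13.8   16.31]
   z -40 x -14.5 -9.5 y -13.2 4.1 24
   z -32 x -14.7 -9.9 y -18.3 4.1 26
   z -24 x -14.7 -7.6 y -19.6 6.0 22
   z -15 x -14.4 -1.4 y -14.3 2.8 28
   z -5 x -14.7 4.3 y -13.4 6.8 31
   z 5 x -14.3 5.9 y -13.2 6.2 32
   z 12 x -13.5 1.6 y -10.6 2.6 14
  axis xy@z-20 [-1.24 -1.5 ] slope deg [-1.71  5.79] 151 0.7067023467873257
  z [-51.16 -48.4   13.    16.13]
   z -40 x -13.9 11.3 y -21.9 14.8 50
   z -32 x -14.6 11.2 y -21.4 19.3 41
   z -24 x -14.0 11.3 y -17.1 17.3 32
   z -15 x -13.4 8.0 y -12.5 4.5 43
   z -5 x -14.2 10.1 y -12.7 4.5 46
   z 5 x -13.3 7.9 y -11.8 2.1 36
   z 12 x -10.4 6.5 y -8.5 3.2 26
  axis xy@z-20 [-0.51 -0.86] slope deg [ 0.47 13.61] 231 1.676887365535656
wrist 0.72 [275.9, 266.1, 344.8, 370.0] 5432
  z [-46.55 -46.08  -0.31   5.82]
   z -40 x -13.9 11.9 y -12.9 11.3 775
   z -32 x 2.9 11.8 y -12.1 10.8 488
   z -24 x 1.6 11.2 y -12.3 11.1 374
   z -15 x 0.4 11.3 y -12.9 11.6 349
   z -5 x -0.7 11.1 y -12.6 11.9 309
   z 5 x 0.4 10.9 y -12.6 11.8 200
  axis xy@z-20 [-2.04 -0.62] slope deg [-0.05  0.33] 3164 0.7696456225141376
15.55 0.2812796481668827 [-0.19 -0.33 -1.77] [ 0.  0. -0.  0.  0.  0.]
```

View pics/fin.png

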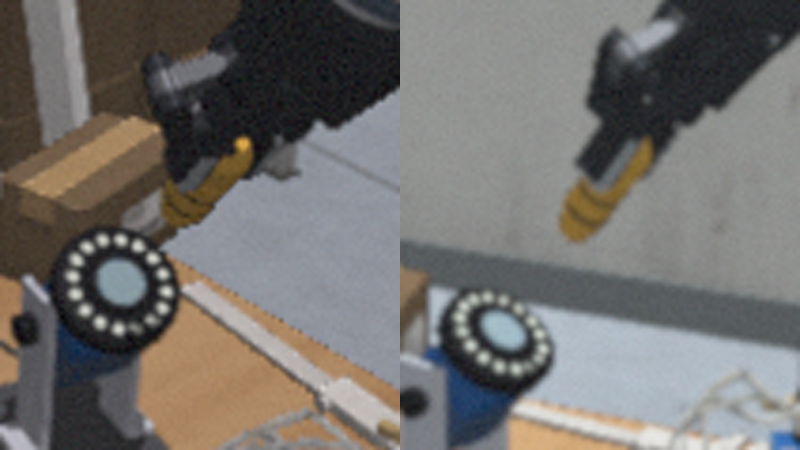

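Emit:
move_arm --increments '[{"tx": -0.1, "ty": 0.05, "tz": 0.17, "rx": 0, "ry": 0, "rz": 0, "gripper": -1}, {"tx": 0, "ty": 0, "tz": 0, "rx": 0, "ry": 0, "rz": 0, "gripper": -1}, {"tx": 0, "ty": 0, "tz": 0, "rx": 0, "ry": 0, "rz": 0, "gripper": -1}, {"tx": 0, "ty": 0, "tz": 0, "rx": 0, "ry": 0, "rz": 0, "gripper": -1}, {"tx": 0, "ty": 0, "tz": 0, "rx": 0, "ry": 0, "rz": 0, "gripper": -1}]'

```text
clock: 16.05
eef_pos: [609.1, -29.6, 209.5]
tcp_rot: [-3.141, -0.611, -0.286]
contact_force: [0.3, -0.9, -1.5]
opening: 0.281
```

Run:
```python
from h import *
np.set_printoptions(precision=2,suppress=True)
T=pose();R,w=Rc(163.7);L=np.array([662.2,-44.1,130.1])
p=T[:3,3]+T[:3,:3]@[-1.3,-.7,17.7];print('lower face in lens frame',R.T@(p-L),'axis err',np.degrees(np.arccos(-T[:3,2]@w)))
im,d=r.grab_frame('scene')
for q in ['nest','screw_dish','fitting_1','pedal_pad']:
    print(q,[np.array(o['location']) for o in r.place_of(q,'scene')[:2]])
s=r.sense();print(s['clock'],s['opening'],s['contact_force'],abs(s['qvel']).max() if hasattr(s['qvel'],'max') else max(map(abs,s['qvel'])))
```

```text
lower face in lens frame [ -0.81   0.28 -78.91] axis err 0.029404010747293374
nest [array([335.8, 262.4]), array([139.7, 402.6])]
screw_dish [array([271.2, 306.8])]
fitting_1 [array([292.7, 310.7]), array([302.2, 332.4])]
pedal_pad [array([347.1, 335.4])]
16.3 0.28044833074418307 [-0.2   0.41 -1.74] 0.0025627644417418227
```

```bash
python3 -c "
from rig import r
print(r.sign_off())"
```

```text
the job is handed in; nothing more can be done
None
```

The pedal went to its stop and sprang back, and the cartridge is now held seal end towards the inspection camera. I handed the job in at 16.3 s of the 53 s allowed.

- **Pedal:** The first press was too shallow, because the fingers really end about 25 mm behind the reported TCP. It lifted the cartridge only about 7 mm, and I let the pedal up. On the second press the force rose to 27 N with the tread about 28 mm above the bench. The tread then returned to about 58 mm, and the cartridge stayed up with its head at about 131 mm.
- **Cartridge pose:** It is gripped by the head at 60 N. By my last measurement the lower face is about 79 mm from the glass and within 1 mm of the lens axis. The tool axis is 0.03° off my estimate of the camera axis. That estimate is from depth fits that spread about 1.5° in azimuth.
- **Cartridge tilt in the grip:** The wrist camera showed it straight to within about 0.3°. The scene and side cameras gave 6 to 14°, but those fits used few points and were mixed with finger pixels, so I discounted them. The pictures showed it straight.
- **Steady and clear:** The arm was still and the grip opening was stable. The force reading was under 2 N, so nothing was touching.
- **Fittings and dish:** I did not come near the fittings or the screw dish. In the last scene picture the networks placed them within a few pixels of the start.

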